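# Show all four sides of a reagent pack to the code reader

### The arm

A 7-joint arm with a two-finger parallel gripper is mounted at the origin on the work surface. World frame = base frame: x ahead of the robot, y to its left, z up, the work surface at z = 0. Lengths are in mm, angles in rad, forces in N, time in s.
With the tool pointing down it reaches from about 400 to 875 mm from the base axis. Payload 4.4 kg.
Tool frame: the origin (TCP) lies between the finger pads; the fingertips stand 17 mm ahead of it and the grasp point (between the pads) lies 2 mm behind it; z points along the fingers, y is the line along which they close (so a half turn about z gives the same grasp; the last joint's range is limited). The gripper opens to 85 mm and grips with 20 to 120 N. Pads are 22 mm wide; open, the fingers measure 114 mm over their backs; the gripper's body (76 mm by 85 mm) begins 54 mm behind the grasp point. The pads swing forward as they close: fully open they stand 13 mm farther back than shut.
Start: joints at [1.282, 0.628, 0.038, 1.517, -0.027, 0.996, -0.02], TCP at [143.651, -633.942, 248.313] pointing down, gripper open.
Joint ranges: [-3.06, 3.06], [-0.37, 2.12], [-1.25, 1.32], [0.18, 2.47], [-1.1, 4.24], [0.23, 1.98], [-2.94, 2.94]. Speed limits (rad/s): [2.57, 2.57, 3.14, 3.14, 3.14, 3.14, 3.14].

### API

Orientations are given as [roll, pitch, yaw] about the fixed x, y, z axes, in that order (R = Rz(yaw) Ry(pitch) Rx(roll)).
In Python, from cell import sensors, get_image, ctrl gives the robot as it stands.
- The arm moves only by the tool send_rows, never from a script. Its argument "series" is a list of rows, each a list of 3 entries, a list of its own where there are three numbers: the finger opening in mm, from 0 to 85.4, then the shift along the world's x, y, z in units of 60 mm (1.0 is 60 mm), then the turn, a rotation vector about the world's x, y, z in units of 5 degrees (1.0 is 5 degrees). A call has 1 to 8 rows; each row shifts and turns the commanded pose from where the row before left it; what a row does not reach is not made up. A row lasts 1/8 s, in which the tool goes at most 62.5 mm and 10.7 degrees, less where a joint would pass 70% of its speed; a pose out of reach is approached as far as the arm can. A call is refused whole if a number of a shift passes 1 or a number of a turn 1, either way. A call with a gripper value outside its range is refused whole. The fingers move at their own pace and stop on an object; the grip force is fixed at half the most. Time passes only in rows, so rows that do not move let the fingers close. It gives the time, the measured TCP pose, the force, the opening and the grip force at its end, in the units of the state.
- sensors.read_state(): the state, without advancing time (a new reading comes with each control period).
- get_image(name): name is "scene" or "side" or "wrist"; returns a dict with "img" (420x560x3 uint8, red, green, blue), "depth" (420x560 float32, mm along the optical axis (not along the pixel's ray), 0 where there is no reading), "vfov" (degrees; the focal length in pixels is half the picture's height over the tangent of half this angle, whatever the lens; pixels are square), "cx", "cy" (the principal point, pixels), "k1" (the pictures are not rectified: a ray, as slopes to the right and down, at radius r is drawn at 1 + k1 r^2 times it, then the intrinsics apply), "world_to_cam" (4x4, takes a point from world to camera coordinates). Camera axes: x right, y down, z forward; pixel columns grow to the right and rows downward; lengths in mm; the calibration is good to about 2 mm. A picture is of the moment at which its call begins.
- ctrl.finish_job(): hands the job in; it is judged then, once.
The state is a dict: "clock": time; "qpos": joint angles; "qd": joint speeds; "tau": joint torques, N m; "eef_pos": TCP position; "tool_rot": TCP orientation; "force": force on the tool from outside, world axes, zero at the start; "torque": the same for the moment, N m; "width": finger opening in mm; "gripper_force": force on a finger pad.
Only numpy, scipy, OpenCV 4.12 (cv2) and the standard library are available. Lean on these libraries where they do the work, as an engineer would, in place of code of your own. Each camera call takes 0.05 s, during which the arm holds its last target. There are 200 camera calls.

### The job

Have the reader scan the reagent pack: press each of its sides, upright and square, against the middle of the reader's spring plate - first red, then blue, then yellow, then green - each time gently pushing the plate in well over half of its 12 mm travel, without ramming it against its stop, and holding it for about a second. Then set the pack down, not dropping it, standing upright in the blue tray, and let go; leave the bottle, the jar and the tip box where they are.

Things in the scene. Friction and masses are not known exactly. Their poses are not given: they have to be found in the camera images.
- pack: White upright reagent pack, 46 (x) by 60 (y) by 100 mm tall, about 0.28 kg, at any yaw. Origin: centre of its underside, z up. A coloured patch on each side and a strip along that edge of the top: red on +x, blue on -x, yellow on +y, green on -y. A finger on a side keeps that side off the plate, so regrasp between the red/blue and yellow/green pairs.
- pack_red (a point): centre of the red side of the pack, the middle of its red patch, 23 mm along +x and 50 mm up from the pack's origin; the side is 60 mm wide
- pack_blue (a point): centre of the blue side of the pack, the middle of its blue patch, 23 mm along -x and 50 mm up from the pack's origin; the side is 60 mm wide
- pack_yellow (a point): centre of the yellow side of the pack, the middle of its yellow patch, 30 mm along +y and 50 mm up from the pack's origin; the side is 46 mm wide
- pack_green (a point): centre of the green side of the pack, the middle of its green patch, 30 mm along -y and 50 mm up from the pack's origin; the side is 46 mm wide
- reader: Code reader fixed to the bench: white housing, red flanks, 120 mm wide (y), 116 high, from x -30 to +120 mm; origin on the bench; front faces its -x, free bench before it. A grey head, 85 mm wide, 101 high, carries the plate and is clamped anywhere on a short slide, not reported: the plate's face rests somewhere between x -90 and -60 mm in this frame; find it by touch or sight.
- reader_plate (a joint): Travel (m) of the spring plate, an upright grey rectangle with an orange cross before the reader's head, 40 mm wide (y -20 to 20 mm in the reader's frame), z 14 to 94 mm, square to the reader's x: 0 untouched, grows as pushed along the reader's +x, 0.012 at the hard stop. About 2 N to start, 4.5 N at 5 mm, 8 N at the stop.
- tray: Shallow blue open tray fixed to the bench, 130 mm (x) by 120 mm (y) outside, walls 5 mm thick and 14 mm high, floor 5 mm above the bench. Origin: centre of its underside.
- bottle: White bottle with blue cap, 50 mm across, 110 mm tall, loose; bystander. Origin: centre of its underside.
- jar: Amber jar with black lid, 54 mm across, 70 mm tall, loose; bystander. Origin: centre of its underside.
- tipbox: Clear tip box with green lid, 60 x 80 mm, 47 mm tall, loose; bystander. Origin: centre of its underside.
Things that resemble listed ones, but are neither listed nor needed, are in the scene too. Several things have the shape of the tray; the one meant has the colours described above.

How it is judged (in metres and radians):
On the way, in this order (a step that is already met when the one before it is completed fails the run):
1. the red side is pressed squarely against the reader's plate, the plate at least 5 mm in, and held for about half a second (value of joint reader_plate above 0.005 m and contact force between pack and reader above 2 N and x of pack_red in the frame of reader above -0.091 m and y of pack_red in the frame of reader between -0.012 and 0.012 m and z of pack_red in the frame of reader between 0.038 and 0.066 m and angle between the x axis of pack and the x axis of reader, either way round below 0.14 rad and angle between pack's own z axis and vertical below 0.14 rad), for 0.4 s.
2. the blue side is pressed squarely against the reader's plate, the plate at least 5 mm in, and held for about half a second (value of joint reader_plate above 0.005 m and contact force between pack and reader above 2 N and x of pack_blue in the frame of reader above -0.091 m and y of pack_blue in the frame of reader between -0.012 and 0.012 m and z of pack_blue in the frame of reader between 0.038 and 0.066 m and angle between the x axis of pack and the x axis of reader, either way round below 0.14 rad and angle between pack's own z axis and vertical below 0.14 rad), for 0.4 s.
3. the yellow side is pressed squarely against the reader's plate, the plate at least 5 mm in, and held for about half a second (value of joint reader_plate above 0.005 m and contact force between pack and reader above 2 N and x of pack_yellow in the frame of reader above -0.091 m and y of pack_yellow in the frame of reader between -0.012 and 0.012 m and z of pack_yellow in the frame of reader between 0.038 and 0.066 m and angle between the y axis of pack and the x axis of reader, either way round below 0.14 rad and angle between pack's own z axis and vertical below 0.14 rad), for 0.4 s.
4. the green side is pressed squarely against the reader's plate, the plate at least 5 mm in, and held for about half a second (value of joint reader_plate above 0.005 m and contact force between pack and reader above 2 N and x of pack_green in the frame of reader above -0.091 m and y of pack_green in the frame of reader between -0.012 and 0.012 m and z of pack_green in the frame of reader between 0.038 and 0.066 m and angle between the y axis of pack and the x axis of reader, either way round below 0.14 rad and angle between pack's own z axis and vertical below 0.14 rad), for 0.4 s.
At the end, for the whole second after the job is handed in: The pack stands upright (within 0.08 rad) on the floor of the blue tray (its underside within 4 mm of the floor, its centre within 50 mm along x and 45 mm along y of the tray's), released and at rest, and the reader's plate has sprung back (under 2 mm) (x of pack in the frame of tray between -0.05 and 0.05 m and y of pack in the frame of tray between -0.045 and 0.045 m and z of pack in the frame of tray between 0.002 and 0.009 m and angle between pack's own z axis and vertical below 0.08 rad and linear speed of pack below 0.02 m/s and value of joint reader_plate below 0.002 m); the robot touches nothing.
It fails at once if the pack is pushed against the reader with more than 25 N (contact force between pack and reader above 25 N).
It fails at once if the fingers hit the reader with more than 20 N (contact force between the fingers and reader above 20 N).
It fails at once if the pack is dropped (faster than 0.35 m/s with no finger on it, a fall of some 6 mm) (linear speed of pack above 0.35 m/s and contact force between the fingers and pack below 0.1 N).
It fails at once if the pack is tipped by more than 0.5 rad (angle between pack's own z axis and vertical above 0.5 rad).
It fails at once if the bottle, jar or tip box is moved by more than 20 mm (distance of any of bottle, jar, tipbox from where it was at the start of the episode above 0.02 m).
It also fails if it takes over 72 s, if anything falls off the work surface, if the arm or the gripper's body presses on something with over 40 N, if the wrist force passes 120 N, or if a joint passes its speed limit or range.

## Working session

There is one attempt and no reset: what is moved stays moved. The work goes in short steps, Python scripts to look and compute and a tool call to move; the robot and the scene stay as the last step left them, time stands still between calls to the robot, and variables do not carry over. Pictures are saved under pics/ and viewed, at most 10 in all, crops included, and the job is handed in when it is done.

Besides the shell and the picture viewer there is one more tool, called after "Emit:" as name([rows], argument=value, ...), one row to a line, values as JSON. send_rows: Moves the arm, as the interface text tells. Its arguments: {"type":"object","properties":{"series":{"type":"array"}},"required":["series"]}

```bash
ls; mkdir -p pics; cat > h.py <<'E'
import numpy as np, cv2
from cell import sensors, get_image, ctrl
def grab(n):
    d=get_image(n); d['name']=n; return d
def rays(d,u,v):
    f=210/np.tan(np.radians(d['vfov'])/2)
    K=np.array([[f,0,d['cx']],[0,f,d['cy']],[0,0,1.]])
    p=cv2.undistortPoints(np.stack([np.ravel(u),np.ravel(v)],1).astype(float).reshape(-1,1,2),K,np.array([d['k1'],0,0,0,0.]))[:,0]
    return np.c_[p,np.ones(len(p))]
def toworld(d,P):
    T=np.array(d['world_to_cam']); return (P-T[:3,3])@T[:3,:3]
def pix_depth(d,u,v):
    r=rays(d,u,v); z=d['depth'][np.ravel(v).astype(int),np.ravel(u).astype(int)]
    return toworld(d,r*z[:,None])
def pix_plane(d,u,v,h):
    r=rays(d,u,v); o=toworld(d,np.zeros((1,3))); w=toworld(d,r)-o
    return o+w*((h-o[:,2:])/w[:,2:])
def save(d,name,box=None,s=1):
    im=d['img'][:,:,::-1]
    if box: im=im[box[1]:box[3],box[0]:box[2]]
    cv2.imwrite('pics/'+name,cv2.resize(im,None,fx=s,fy=s,interpolation=cv2.INTER_CUBIC))
E
python3 - <<'E'
from h import *
print(sensors.read_state())
a=[]
for n in('scene','side'):
    d=grab(n);save(d,n+'0.png');np.save('pics/%s0.npy'%n,d,allow_pickle=True);print(n,d['vfov'],d['k1'],toworld(d,np.zeros((1,3))))
E
```

```text
pics
{'clock': 0.0, 'qpos': array([ 1.28216608,  0.62933846,  0.03846755,  1.51836819, -0.02702186,
        0.99629808, -0.01999715]), 'qd': array([-0.00068179,  0.0017171 , -0.00121241,  0.00053492, -0.00122297,
       -0.00219773,  0.00077905]), 'tau': array([-7.11801613e-05, -5.63402188e+01,  1.22581758e+00, -1.93448585e+01,
        1.07946209e-02,  1.06764186e-02,  7.99497748e-07]), 'eef_pos': array([ 143.53335335, -633.34720361,  247.39443364]), 'tool_rot': array([-3.13969935e+00,  2.13564586e-05,  2.22800511e-01]), 'force': array([-0.15775879, -0.85905567,  0.42308046]), 'torque': array([0.00849177, 0.01545976, 0.03732728]), 'gripper_force': 0.0, 'width': 85.60536378425398}
scene 54.645023138576526 -0.08746914863816473 [[1133.77129748  479.5414997   728.79550208]]
side 55.87065984518932 0.005344674355798241 [[  443.60276831 -1028.64593431   649.67792128]]
```

View pics/scene0.png

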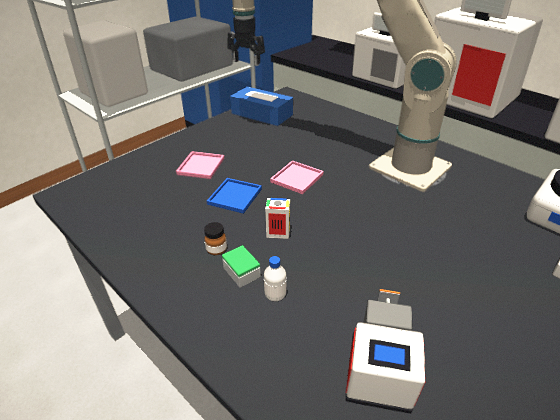

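View pics/side0.png

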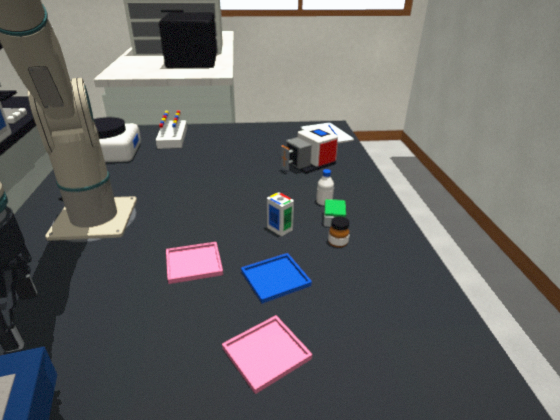

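The scene view shows the pack at (278,218), its red side facing the camera, with the bottle (275,280), jar (215,238), tip box (241,265) and reader (385,360). The reader's plate is at (389,293).

Tray candidates in the scene view are blue (235,195), pink (200,165) and pink (297,177), plus a deep blue box at (262,105). The shallow blue one at (235,195), which is (276,277) in the side view, fits the description.

```bash
python3 - <<'E'
from h import *
S=np.load('pics/scene0.npy',allow_pickle=True).item();D=np.load('pics/side0.npy',allow_pickle=True).item()
save(S,'crop1.png',(150,140,450,420),2)
V,U=np.mgrid[0:420,0:560]
def cloud(d):
    P=pix_depth(d,U,V); return P,(d['depth'].ravel()>0)
def rect(P): 
    r=cv2.minAreaRect(P[:,:2].astype(np.float32)); return np.round(r[0],1),np.round(r[1],1),round(r[2],1)
for n,d in(('scene',S),('side',D)):
    P,ok=cloud(d); u,v=U.ravel(),V.ravel()
    hsv=cv2.cvtColor(d['img'],cv2.COLOR_RGB2HSV).reshape(-1,3).astype(int)
    box={'scene':dict(pack=(262,190,296,240),tray=(200,172,268,216),reader=(340,280,430,410),bottle=(260,255,290,300),jar=(202,222,229,254),tip=(220,245,262,286)),
         'side':dict(pack=(262,188,298,238),tray=(235,250,315,302),reader=(278,124,342,175),bottle=(314,168,336,206),jar=(326,216,352,246),tip=(322,198,348,226))}[n]
    for k,b in box.items():
        m=ok&(u>=b[0])&(u<b[2])&(v>=b[1])&(v<b[3])
        if k=='tray': m&=(hsv[:,0]>100)&(hsv[:,0]<125)&(hsv[:,1]>120)
        else: m&=(P[:,2]>15)
        Q=P[m]
        if k!='tray': 
            zt=np.percentile(Q[:,2],99); T=Q[Q[:,2]>zt-6]
        else: T=Q;zt=np.percentile(Q[:,2],99)
        print(n,k,len(T),round(zt,1),rect(T),Q.mean(0).round())
        if k=='pack':
            for c,(lo,hi) in dict(blue=(100,130),yellow=(22,35),green=(45,85)).items():
                mm=m&(hsv[:,0]>=lo)&(hsv[:,0]<=hi)&(hsv[:,1]>110)
                t=mm&(P[:,2]>94)
                print('  ',c,mm.sum(),P[mm].mean(0).round(1) if mm.any() else '', 'top',t.sum(),P[t].mean(0).round(1) if t.any() else '')
            mm=m&((hsv[:,0]<8)|(hsv[:,0]>172))&(hsv[:,1]>110);print('   red',mm.sum(),P[mm].mean(0).round(1) if mm.any() else '')
            t=mm&(P[:,2]>94);print('   redtop',P[t].mean(0).round(1) if t.any() else '')
E
```

```text
scene pack 278 103.2 (array([545.1, -96. ]), array([49.8, 59.9]), 39.6) [555. -86.  71.]
   blue 33 [ 531.7 -105.6   97.1] top 30 [ 529.2 -108.3  101.4]
   yellow 31 [528.4 -74.2  76.6] top 17 [529.2 -76.6 101.2]
   green 19 [ 559.  -114.6   97.7] top 18 [ 559.  -116.5  101.2]
   red 352 [561.  -82.7  56.3]
   redtop [559.  -86.4 101.2]
scene tray 1221 16.8 (array([ 509.6, -314.1]), array([149.8, 133.2]), 22.3) [ 515. -307.    8.]
scene reader 3267 117.4 (array([726.6, 342.1]), array([ 99.2, 117.9]), 30.4) [724. 339.  96.]
scene bottle 86 111.3 (array([701.4,  44.2]), array([23.7, 21.4]), 43.6) [710.  54.  65.]
scene jar 209 72.6 (array([ 697.5, -172. ]), array([48.1, 44.9]), 49.0) [ 704. -161.   51.]
scene tip 620 49.8 (array([710.1, -59.9]), array([81., 60.]), 78.8) [716. -55.  41.]
side pack 213 100.4 (array([ 542.6, -100. ]), array([47.8, 61.7]), 38.4) [ 541. -114.   67.]
   blue 214 [ 524.8 -113.9   54. ] top 13 [ 528.7 -109.1   98.8]
   yellow 12 [528.3 -75.3  98.5] top 12 [528.3 -75.3  98.5]
   green 137 [ 561.7 -121.1   51.5] top 6 [ 559.4 -116.2   98.5]
   red 11 [555.  -83.8  99. ]
   redtop [555.  -83.8  99. ]
side tray 2186 14.2 (array([ 513.9, -297. ]), array([145.2, 145.1]), 21.7) [ 513. -308.    5.]
side reader 331 114.5 (array([737.6, 223.5]), array([132. , 370.5]), 6.4) [689. 284.  75.]
side bottle 30 108.9 (array([697.3,  37.4]), array([23.1, 18.1]), 79.8) [695.  17.  58.]
side jar 153 70.3 (array([ 693.5, -175.5]), array([47.6, 46.4]), 54.2) [ 691. -178.   47.]
side tip 137 70.2 (array([ 693.9, -172.7]), array([43.8, 42.4]), 78.0) [700. -95.  48.]
```

View pics/crop1.png

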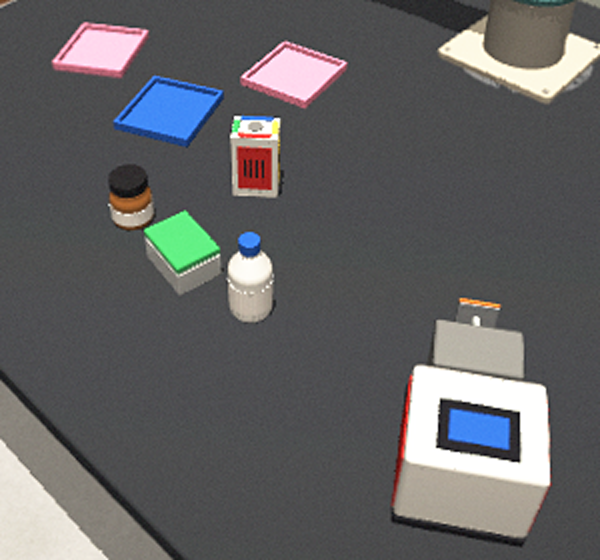

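The crop confirms the choice: a shallow blue tray at (168,110), a pack with red facing the camera, and the reader with its head and orange-crossed plate at (478,310). Next I'll fit the reader precisely.

```bash
cat > rd.py <<'E'
from h import *
S=np.load('pics/scene0.npy',allow_pickle=True).item();D=np.load('pics/side0.npy',allow_pickle=True).item()
V,U=np.mgrid[0:420,0:560];u,v=U.ravel(),V.ravel()
def rep(n,d,b):
    P=pix_depth(d,U,V);hsv=cv2.cvtColor(d['img'],cv2.COLOR_RGB2HSV).reshape(-1,3).astype(int)
    m=(d['depth'].ravel()>0)&(u>=b[0])&(u<b[2])&(v>=b[1])&(v<b[3])&(P[:,0]<850)&(P[:,1]<450)&(P[:,1]>150)
    for k,lo,hi in(('top',108,125),('head',97,106),('plate',10,96)):
        q=m&(P[:,2]>lo)&(P[:,2]<hi)
        if k=='plate':
            print(n,'orange',[ (a,P[i].round(1).tolist()) for i in [q&(hsv[:,0]>5)&(hsv[:,0]<22)&(hsv[:,1]>120)] for a in [i.sum()]][:1])
        r=cv2.minAreaRect(P[q][:,:2].astype(np.float32));print(n,k,q.sum(),np.median(P[q][:,2]).round(1),np.round(r[0],1),np.round(r[1],1),round(r[2],1),np.round(cv2.boxPoints(r),0).tolist())
rep('scene',S,(340,280,430,410)); rep('side',D,(278,124,342,175))
E
python3 rd.py
```

```text
scene top 3504 114.2 [726.  342.8] [101.4 120.2] 30.9 [[652.0, 368.0], [713.0, 265.0], [800.0, 317.0], [739.0, 420.0]]
scene head 1310 100.6 [683.2 317.7] [201.8 124.2] 30.6 [[565.0, 320.0], [628.0, 213.0], [802.0, 315.0], [738.0, 422.0]]
scene orange [(np.int64(24), [[606.9, 248.3, 93.0], [605.6, 251.9, 94.7], [600.9, 256.2, 94.0], [600.6, 258.2, 95.3], [598.7, 259.5, 94.7], [596.8, 262.8, 95.6], [603.3, 257.7, 94.2], [600.3, 258.5, 92.2], [601.6, 261.1, 95.4], [600.3, 262.7, 95.5], [595.7, 266.9, 94.9], [594.7, 268.6, 95.3], [593.5, 270.2, 95.5], [592.0, 271.6, 95.3], [598.2, 268.4, 95.2], [595.4, 269.4, 93.4], [593.4, 272.7, 94.3], [593.4, 274.7, 96.0], [589.2, 279.1, 95.8], [587.6, 280.5, 95.5], [586.3, 282.1, 95.6], [590.6, 278.2, 93.2], [591.1, 280.4, 95.4], [590.3, 282.0, 96.0]])]
scene plate 2160 62.4 [683.1 316.7] [203.5 123.4] 31.2 [[564.0, 317.0], [628.0, 211.0], [802.0, 317.0], [738.0, 422.0]]
side top 327 111.9 [724.5 337.2] [ 99.6 119.5] 31.1 [[651.0, 363.0], [713.0, 260.0], [798.0, 312.0], [736.0, 414.0]]
side head 223 99.4 [692.5 290.9] [115.8 173.8] 70.1 [[591.0, 266.0], [755.0, 207.0], [794.0, 316.0], [631.0, 375.0]]
side orange [(np.int64(19), [[587.2, 273.5, 94.9], [603.1, 317.6, 75.8], [593.1, 262.1, 95.8], [602.8, 313.9, 73.4], [606.4, 313.3, 73.6], [608.4, 299.6, 79.4], [611.8, 298.2, 79.9], [599.5, 256.0, 94.4], [609.3, 306.3, 72.6], [611.7, 296.1, 76.9], [614.8, 291.9, 78.6], [606.1, 251.0, 92.6], [591.0, 268.2, 54.9], [593.9, 262.0, 57.6], [591.1, 268.4, 50.9], [594.4, 265.9, 51.9], [597.0, 257.2, 55.8], [593.9, 260.5, 50.5], [596.7, 253.9, 53.5]])]
side plate 1259 56.4 [685.2 284.5] [132.6 189.9] 72.3 [[575.0, 250.0], [756.0, 193.0], [796.0, 319.0], [615.0, 377.0]]
```

Emit:
send_rows([
  [85,[0.42,0.56,0],[0,0,0.33]],
  [85,[0.42,0.56,0],[0,0,0.33]],
  [85,[0.42,0.56,0],[0,0,0.33]],
  [85,[0.42,0.56,0],[0,0,0.33]],
  [85,[0.42,0.56,0],[0,0,0.33]],
  [85,[0.42,0.56,0],[0,0,0.33]],
  [85,[0.42,0.56,0],[0,0,0.33]],
  [85,[0.42,0.56,0],[0,0,0.33]],
])

```text
clock: 1.1
eef_pos: [345.8, -363.8, 248.1]
tool_rot: [-3.141, 0.0, 0.454]
force: [0.6, 0.5, 0.9]
width: 85.1
gripper_force: 0.0
```

Emit:
send_rows([
  [85,[0.42,0.56,0],[0,0,0.33]],
  [85,[0.42,0.56,0],[0,0,0.33]],
  [85,[0.42,0.56,0],[0,0,0.33]],
  [85,[0.42,0.56,0],[0,0,0.33]],
  [85,[0.42,0.56,0],[0,0,0.33]],
  [85,[0.42,0.56,0],[0,0,0.33]],
  [85,[0.2,0.3,0],[0,0,0.33]],
  [85,[0,0,0],[0,0,0.33]],
])

```text
clock: 2.1
eef_pos: [508.6, -144.6, 248.0]
tool_rot: [-3.141, 0.0, 0.688]
force: [0.2, -0.2, 0.0]
width: 85.1
gripper_force: 0.0
```

```bash
python3 - <<'E'
from h import *
d=grab('wrist');save(d,'w1.png');np.save('pics/w1.npy',d,allow_pickle=True)
V,U=np.mgrid[0:420,0:560]
P=pix_depth(d,U,V);ok=d['depth'].ravel()>0
m=ok&(P[:,2]>95)&(P[:,2]<108)&(np.abs(P[:,0]-544)<60)&(np.abs(P[:,1]+98)<60)
r=cv2.minAreaRect(P[m][:,:2].astype(np.float32));print(m.sum(),r,np.median(P[m][:,2]))
hsv=cv2.cvtColor(d['img'],cv2.COLOR_RGB2HSV).reshape(-1,3).astype(int)
t=ok&(P[:,2]>-5)&(P[:,2]<25)&(hsv[:,0]>100)&(hsv[:,0]<125)&(hsv[:,1]>120)
print(t.sum(),cv2.minAreaRect(P[t][:,:2].astype(np.float32)) if t.any() else '')
S=np.load('pics/scene0.npy',allow_pickle=True).item();D=np.load('pics/side0.npy',allow_pickle=True).item()
for n,c,b in(('sc',S,(200,172,268,216)),('si',D,(235,250,315,302))):
    h=cv2.cvtColor(c['img'],cv2.COLOR_RGB2HSV);mk=cv2.inRange(h,(100,120,30),(125,255,255));k=np.zeros_like(mk);k[b[1]:b[3],b[0]:b[2]]=mk[b[1]:b[3],b[0]:b[2]]
    v,u=np.nonzero(k);q=cv2.convexHull(np.stack([u,v],1).astype(np.int32))[:,0]
    W=pix_plane(c,q[:,0],q[:,1],10.);r=cv2.minAreaRect(W[:,:2].astype(np.float32));print(n,np.round(r[0]),np.round(r[1]),r[2])
E
```

```text
4982 ((543.0814208984375, -97.03529357910156), (46.07792663574219, 60.06874084472656), 38.297916412353516) 100.22266565281485
10668 ((510.3622131347656, -313.688232421875), (139.3716583251953, 131.4132537841797), 21.87618637084961)
sc [ 514. -307.] [146. 131.] 21.832921981811523
si [ 513. -310.] [140. 137.] 22.0277156829834
```

View pics/w1.png

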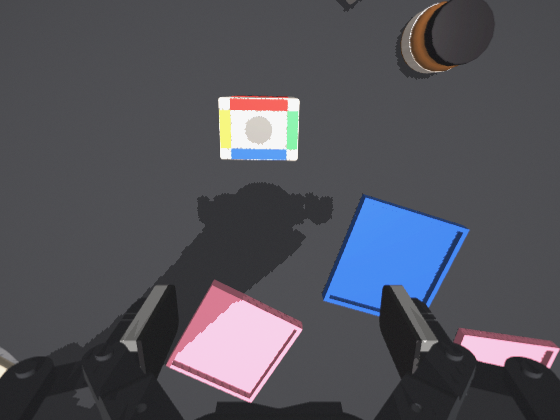

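The wrist view shows the pack top at (259,128), square and unobstructed, with the blue tray at (395,255). Now I'll move over the pack and descend.

Emit:
send_rows([
  [85,[0.2,0.27,-0.2],[0,0,-0.23]],
  [85,[0.2,0.27,-0.3],[0,0,0]],
  [85,[0.175,0.25,-0.3],[0,0,0]],
  [85,[0,0,-0.3],[0,0,0]],
  [85,[0,0,-0.3],[0,0,0]],
  [85,[0,0,0],[0,0,0]],
])

```text
clock: 2.9
eef_pos: [541.4, -99.1, 162.8]
tool_rot: [-3.139, 0.003, 0.662]
force: [-0.0, -0.1, -0.1]
width: 85.0
gripper_force: 0.0
```

Emit:
send_rows([
  [85,[0.03,0.035,-0.4],[0,0,0.06]],
  [85,[0,0,-0.4],[0,0,0]],
  [85,[0,0,-0.4],[0,0,0]],
  [85,[0,0,-0.3],[0,0,0]],
  [85,[0,0,-0.16],[0,0,0]],
  [85,[0,0,0],[0,0,0]],
])

```text
clock: 3.65
eef_pos: [544.6, -96.2, 64.5]
tool_rot: [-3.141, 0.0, 0.669]
force: [0.9, 0.3, 0.4]
width: 85.1
gripper_force: 0.0
```

Emit:
send_rows([
  [50,[0,0,0],[0,0,0]],
  [50,[0,0,0],[0,0,0]],
  [50,[0,0,0],[0,0,0]],
  [50,[0,0,0],[0,0,0]],
  [50,[0,0,0],[0,0,0]],
])

```text
clock: 4.28
eef_pos: [545.4, -95.9, 65.6]
tool_rot: [3.141, -0.001, 0.669]
force: [-1.1, 1.0, 6.4]
width: 59.3
gripper_force: 65.5
```

Emit:
send_rows([
  [50,[0,0,0.25],[0,0,0]],
  [50,[0,0.2,0.25],[0,0,0]],
  [50,[0.02,0.4,0],[0,0,-0.2]],
  [50,[0.02,0.5,0],[0,0,-0.2]],
  [50,[0.02,0.5,0],[0,0,-0.2]],
  [50,[0.02,0.5,0],[0,0,-0.2]],
  [50,[0.02,0.5,0],[0,0,-0.2]],
  [50,[0.02,0.5,0],[0,0,-0.2]],
])

```text
clock: 5.28
eef_pos: [551.8, 92.1, 95.6]
tool_rot: [-3.141, -0.001, 0.564]
force: [-0.1, -0.6, -2.4]
width: 59.4
gripper_force: 65.4
```

Emit:
send_rows([
  [50,[0.02,0.5,0],[0,0,-0.2]],
  [50,[0.02,0.5,0],[0,0,-0.1]],
  [50,[0.02,0.5,0],[0,0,0]],
  [50,[0.02,0.4,0],[0,0,0]],
  [50,[0,0.2,-0.1],[0,0,0]],
  [50,[0,0,-0.1],[0,0,0]],
  [50,[0,0,-0.1],[0,0,0]],
  [50,[0,0,0],[0,0,0]],
])

```text
clock: 6.28
eef_pos: [556.4, 214.2, 75.9]
tool_rot: [3.141, 0.002, 0.536]
force: [0.2, 0.6, -3.0]
width: 59.2
gripper_force: 65.4
```

```bash
cat > loc.py <<'E'
from h import *
import sys
O=np.array([665.2,304.2]);a=np.radians(30.8);R=np.array([[np.cos(a),np.sin(a)],[-np.sin(a),np.cos(a)]])
def rf(p): return (np.atleast_2d(p)[:,:2]-O)@R.T   # world -> reader xy
def wr(p): return np.atleast_2d(p)@R+O
V,U=np.mgrid[0:420,0:560]
def packtop(d,c,zt):
    P=pix_depth(d,U,V);ok=d['depth'].ravel()>0
    m=ok&(abs(P[:,2]-zt)<6)&(np.hypot(P[:,0]-c[0],P[:,1]-c[1])<45)
    h=cv2.cvtColor(d['img'],cv2.COLOR_RGB2HSV).reshape(-1,3).astype(int)
    s=(h[:,1]>110);out={}
    for k,mm in dict(red=(h[:,0]<8)|(h[:,0]>172),blue=(h[:,0]>100)&(h[:,0]<130),yellow=(h[:,0]>22)&(h[:,0]<35),green=(h[:,0]>45)&(h[:,0]<85)).items():
        q=m&s&mm
        if q.sum()>3: out[k]=(int(q.sum()),P[q].mean(0).round(1).tolist(),rf(P[q].mean(0)[:2])[0].round(1).tolist())
    return out
E
python3 - <<'E'
from loc import *
st=sensors.read_state();print(st['eef_pos'].round(1),rf(st['eef_pos']).round(1))
for n in('scene','side','wrist'):
    d=grab(n);save(d,n+'2.png');np.save('pics/%s2.npy'%n,d,allow_pickle=True)
    print(n,packtop(d,st['eef_pos'],st['eef_pos'][2]-65.6+100))
    P=pix_depth(d,U,V);ok=d['depth'].ravel()>0;h=cv2.cvtColor(d['img'],cv2.COLOR_RGB2HSV).reshape(-1,3).astype(int)
    r=rf(P);m=ok&(P[:,2]>20)&(P[:,2]<93)&(r[:,0]<-55)&(r[:,0]>-95)&(abs(r[:,1])<24)
    if m.any():print('plate',m.sum(),np.percentile(r[m,0],[5,25,50,75,95]).round(1),np.percentile(r[m,1],[2,98]).round(1))
E
```

```text
[556.4 214.2  75.9] [[-139.6  -21.6]]
scene {'red': (49, [570.0, 222.0, 110.1], [-123.9, -21.8]), 'yellow': (6, [549.7, 239.2, 110.9], [-132.6, 3.3]), 'green': (6, [576.7, 196.7, 111.9], [-131.1, -47.0])}
plate 200 [-76.6 -75.8 -75.  -74.2 -69.6] [-17.8  21.8]
side {'blue': (5, [541.6, 199.2, 109.7], [-159.9, -26.9]), 'yellow': (10, [541.7, 239.3, 109.9], [-139.3, 7.5])}
plate 61 [-85.1 -83.5 -82.3 -77.9 -58.3] [-20.6  -0.5]
wrist {'red': (3227, [571.0, 222.8, 111.4], [-122.6, -21.7]), 'yellow': (1208, [545.6, 235.8, 111.5], [-137.8, 2.5]), 'green': (1229, [570.3, 194.6, 111.4], [-137.7, -45.6])}
plate 4465 [-75.1 -74.9 -74.7 -65.5 -57.2] [-17.2  20.2]
```

View pics/scene2.png

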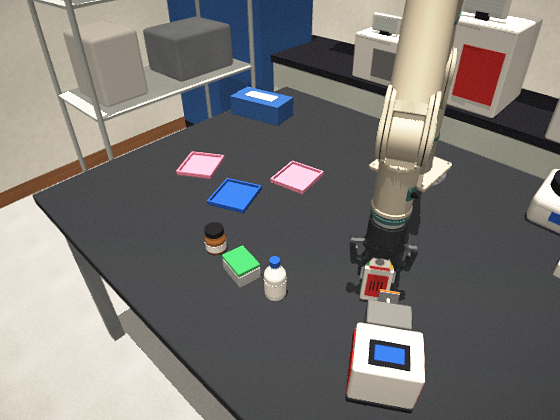

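Emit:
send_rows([
  [50,[-0.1,0.16,-0.06],[0,0,0]],
  [50,[-0.096,0.17,0],[0,0,0]],
  [50,[0.1,0.06,0],[0,0,0]],
  [50,[0.1,0.06,0],[0,0,0]],
  [50,[0.1,0.06,0],[0,0,0]],
  [50,[0,0,0],[0,0,0]],
  [50,[0,0,0],[0,0,0]],
  [50,[0,0,0],[0,0,0]],
])

```text
clock: 7.42
eef_pos: [562.7, 246.3, 73.1]
tool_rot: [-3.142, 0.0, 0.538]
force: [-0.4, 0.1, -2.9]
width: 59.5
gripper_force: 65.4
```

Emit:
send_rows([
  [50,[0.036,0.021,0],[0,0,0]],
  [50,[0.036,0.021,0],[0,0,0]],
  [50,[0.036,0.021,0],[0,0,0]],
  [50,[0.036,0.021,0],[0,0,0]],
  [50,[0,0,0],[0,0,0]],
  [50,[0,0,0],[0,0,0]],
])

```text
clock: 8.18
eef_pos: [571.5, 251.5, 73.0]
tool_rot: [-3.142, 0.0, 0.538]
force: [-0.2, 0.1, -3.2]
width: 59.4
gripper_force: 65.4
```

Emit:
send_rows([
  [50,[0.036,0.021,0],[0,0,0]],
  [50,[0.036,0.021,0],[0,0,0]],
  [50,[0,0,0],[0,0,0]],
  [50,[0,0,0],[0,0,0]],
])

```text
clock: 8.68
eef_pos: [575.9, 254.1, 73.1]
tool_rot: [3.142, 0.0, 0.538]
force: [0.0, 0.3, -1.8]
width: 58.9
gripper_force: 65.4
```

Emit:
send_rows([
  [50,[0.036,0.021,0],[0,0,0]],
  [50,[0.018,0.011,0],[0,0,0]],
  [50,[0,0,0],[0,0,0]],
  [50,[0,0,0],[0,0,0]],
])

```text
clock: 9.18
eef_pos: [578.7, 255.7, 73.0]
tool_rot: [-3.142, 0.001, 0.538]
force: [-2.7, -1.5, -1.0]
width: 59.5
gripper_force: 65.4
```

Emit:
send_rows([
  [50,[0.036,0.021,0],[0,0,0]],
  [50,[0.036,0.021,0],[0,0,0]],
  [50,[0.018,0.011,0],[0,0,0]],
  [50,[0,0,0],[0,0,0]],
  [50,[0,0,0],[0,0,0]],
  [50,[0,0,0],[0,0,0]],
])

```text
clock: 9.93
eef_pos: [583.7, 258.7, 73.0]
tool_rot: [-3.141, 0.002, 0.538]
force: [-5.7, -3.1, 0.0]
width: 59.2
gripper_force: 65.5
```

Emit:
send_rows([
  [50,[0,0,0],[0,0,0]],
  [50,[0,0,0],[0,0,0]],
  [50,[0,0,0],[0,0,0]],
  [50,[0,0,0],[0,0,0]],
  [50,[0,0,0],[0,0,0]],
  [50,[0,0,0],[0,0,0]],
  [50,[0,0,0],[0,0,0]],
  [50,[0,0,0],[0,0,0]],
])

```text
clock: 10.92
eef_pos: [583.7, 258.7, 73.0]
tool_rot: [-3.141, 0.002, 0.538]
force: [-5.4, -2.9, 1.5]
width: 59.7
gripper_force: 65.5
```

```bash
python3 - <<'E'
from loc import *
st=sensors.read_state();print(st['clock'],rf(st['eef_pos']).round(1),st['force'].round(1))
d=grab('wrist');print(packtop(d,st['eef_pos'],st['eef_pos'][2]-65.6+100))
P=pix_depth(d,U,V);r=rf(P);h=cv2.cvtColor(d['img'],cv2.COLOR_RGB2HSV).reshape(-1,3).astype(int)
m=(P[:,2]>80)&(P[:,2]<97)&(r[:,0]<-55)&(r[:,0]>-95)&(h[:,0]>5)&(h[:,0]<20)&(h[:,1]>120)&(abs(r[:,1])<25)
print(m.sum(),np.percentile(r[m],[2,50,98],axis=0).round(1) if m.any() else '')
w=np.load('pics/wrist2.npy',allow_pickle=True).item();P=pix_depth(w,U,V);r=rf(P);h=cv2.cvtColor(w['img'],cv2.COLOR_RGB2HSV).reshape(-1,3).astype(int)
m=(P[:,2]>80)&(P[:,2]<97)&(r[:,0]<-55)&(r[:,0]>-95)&(h[:,0]>5)&(h[:,0]<20)&(h[:,1]>120)&(abs(r[:,1])<25)
print('before',m.sum(),np.percentile(r[m],[2,50,98],axis=0).round(1) if m.any() else '')
E
```

```text
10.925 [[-93.4   2.6]] [-5.4 -2.9  1.5]
{'red': (3311, [597.6, 266.7, 107.7], [-77.3, 2.5]), 'green': (1224, [597.1, 238.3, 107.7], [-92.2, -21.7])}
1307 [[-71.9 -17. ]
 [-69.1   2.5]
 [-67.6  21.7]]
before 151 [[-79.4 -16.9]
 [-76.4   5.6]
 [-76.1  22. ]]
```

Emit:
send_rows([
  [50,[-0.11,-0.065,0],[0,0,0]],
  [50,[-0.215,-0.128,0],[0,0,0]],
  [50,[-0.215,-0.128,0],[0,0,0]],
  [50,[-0.215,-0.128,0],[0,0,0.5]],
  [50,[-0.15,-0.09,0],[0,0,1]],
  [50,[0,0,0],[0,0,1]],
  [50,[0,0,0],[0,0,1]],
  [50,[0,0,0],[0,0,1]],
])

```text
clock: 11.98
eef_pos: [532.0, 228.0, 73.6]
tool_rot: [3.14, -0.005, 0.934]
force: [1.0, 0.6, -2.2]
width: 59.4
gripper_force: 65.4
```

Emit:
send_rows([
  [50,[0,0,0],[0,0,1]],
  [50,[0,0,0],[0,0,1]],
  [50,[0,0,0],[0,0,1]],
  [50,[0,0,0],[0,0,1]],
  [50,[0,0,0],[0,0,1]],
  [50,[0,0,0],[0,0,1]],
  [50,[0,0,0],[0,0,1]],
  [50,[0,0,0],[0,0,1]],
])

```text
clock: 12.98
eef_pos: [532.0, 228.0, 73.6]
tool_rot: [3.138, -0.003, 1.631]
force: [-0.5, 0.5, -2.1]
width: 59.5
gripper_force: 65.4
```

Emit:
send_rows([
  [50,[0,0,0],[0,0,1]],
  [50,[0,0,0],[0,0,1]],
  [50,[0,0,0],[0,0,1]],
  [50,[0,0,0],[0,0,1]],
  [50,[0,0,0],[0,0,1]],
  [50,[0,0,0],[0,0,1]],
  [50,[0,0,0],[0,0,1]],
  [50,[0,0,0],[0,0,1]],
])

```text
clock: 13.98
eef_pos: [531.8, 228.0, 73.5]
tool_rot: [3.137, 0.0, 2.329]
force: [0.1, 0.5, -2.3]
width: 59.3
gripper_force: 65.4
```

Emit:
send_rows([
  [50,[0,0,0],[0,0,1]],
  [50,[0,0,0],[0,0,1]],
  [50,[0,0,0],[0,0,1]],
  [50,[0,0,0],[0,0,1]],
  [50,[0,0,0],[0,0,1]],
  [50,[0,0,0],[0,0,1]],
  [50,[0,0,0],[0,0,1]],
  [50,[0,0,0],[0,0,1]],
])

```text
clock: 14.98
eef_pos: [531.8, 227.8, 73.5]
tool_rot: [3.138, 0.002, 3.027]
force: [0.2, -0.1, -2.9]
width: 59.2
gripper_force: 65.4
```

Emit:
send_rows([
  [50,[0,0,0],[0,0,1]],
  [50,[0,0,0],[0,0,1]],
  [50,[0,0,0],[0,0,1]],
  [50,[0,0,0],[0,0,1]],
  [50,[0,0,0],[0,0,1]],
  [50,[0.1,0.06,0],[0,0,1]],
  [50,[0.1,0.06,0],[0,0,1]],
  [50,[0.1,0.06,0],[0,0,0.5]],
])

```text
clock: 15.98
eef_pos: [549.9, 238.5, 73.3]
tool_rot: [3.14, 0.003, -2.603]
force: [-0.6, 0.4, -2.6]
width: 59.3
gripper_force: 65.4
```

Emit:
send_rows([
  [50,[0.143,0.085,0],[0,0,0]],
  [50,[0.143,0.085,0],[0,0,0]],
  [50,[0.05,0.03,0],[0,0,0]],
  [50,[0,0,0],[0,0,0]],
  [50,[0,0,0],[0,0,0]],
])

```text
clock: 16.6
eef_pos: [568.1, 249.5, 73.0]
tool_rot: [-3.141, -0.001, -2.604]
force: [0.5, -0.4, -3.3]
width: 59.5
gripper_force: 65.4
```

```bash
cat > chk.py <<'E'
from loc import *
st=sensors.read_state();print(st['clock'],rf(st['eef_pos']).round(1),st['eef_pos'].round(1),st['tool_rot'].round(3),st['force'].round(1))
d=grab('wrist');print(packtop(d,st['eef_pos'],st['eef_pos'][2]-65.6+100))
E
python3 chk.py
```

```text
16.6 [[-111.4    2.7]] [568.1 249.5  73. ] [-3.141e+00 -1.000e-03 -2.604e+00] [ 0.5 -0.4 -3.3]
{'red': (3328, [554.2, 241.1, 107.7], [-127.7, 2.6]), 'yellow': (1261, [579.5, 228.3, 107.8], [-112.5, -21.4]), 'green': (1218, [554.8, 269.5, 107.6], [-112.5, 26.7])}
```

Emit:
send_rows([
  [50,[0.057,0.034,0],[0,0,0]],
  [50,[0.057,0.034,0],[0,0,0]],
  [50,[0.057,0.034,0],[0,0,0]],
  [50,[0.036,0.021,0],[0,0,0]],
  [50,[0.036,0.021,0],[0,0,0]],
  [50,[0,0,0],[0,0,0]],
  [50,[0,0,0],[0,0,0]],
])

```text
clock: 17.52
eef_pos: [581.6, 257.3, 72.9]
tool_rot: [-3.141, -0.004, -2.604]
force: [-5.6, -4.6, 1.7]
width: 59.6
gripper_force: 65.7
```

Emit:
send_rows([
  [50,[0,0,0],[0,0,0]],
  [50,[0,0,0],[0,0,0]],
  [50,[0,0,0],[0,0,0]],
])

```text
clock: 17.9
eef_pos: [581.5, 257.3, 72.8]
tool_rot: [-3.141, -0.004, -2.604]
force: [-7.0, -3.6, 1.5]
width: 59.6
gripper_force: 65.7
```

```bash
python3 chk.py; python3 - <<'E'
from loc import *
d=grab('wrist');save(d,'w3.png')
P=pix_depth(d,U,V);r=rf(P);h=cv2.cvtColor(d['img'],cv2.COLOR_RGB2HSV).reshape(-1,3).astype(int)
m=(P[:,2]>80)&(P[:,2]<97)&(r[:,0]<-55)&(r[:,0]>-95)&(h[:,0]>5)&(h[:,0]<20)&(h[:,1]>120)&(abs(r[:,1])<25)
print(m.sum(),np.percentile(r[m],[2,50,98],axis=0).round(1) if m.any() else '')
E
```

```text
17.9 [[-95.9   2.5]] [581.5 257.3  72.8] [-3.141 -0.004 -2.604] [-7.  -3.6  1.5]
{'red': (3339, [567.7, 249.0, 107.6], [-112.0, 2.5]), 'yellow': (1265, [593.1, 236.1, 107.6], [-96.8, -21.6]), 'green': (1231, [568.2, 277.3, 107.4], [-97.1, 26.6])}
0
```

View pics/w3.png

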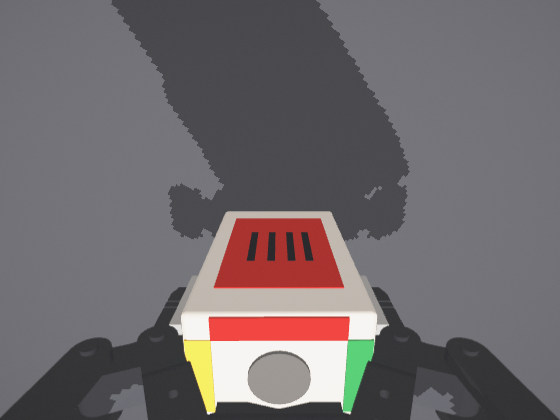

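Wrist view: red side faces the camera at (280,255), so blue is toward the reader. The plate is hidden here, so I'll measure its travel from the scene camera.

```bash
cat > pl.py <<'E'
from loc import *
def pl(d,n):
    h=cv2.cvtColor(d['img'],cv2.COLOR_RGB2HSV).astype(int);b=dict(scene=(365,275,415,310),side=(270,130,305,180))[n]
    m=np.zeros((420,560),bool);m[b[1]:b[3],b[0]:b[2]]=True
    m&=(h[...,0]>8)&(h[...,0]<20)&(h[...,1]>130)
    P=pix_depth(d,U,V);m=m.ravel()&(P[:,2]>90)&(P[:,2]<100);r=rf(P)[m]
    v,u=np.nonzero(m.reshape(420,560));q=rf(pix_plane(d,u,v,94.))
    print(n,'plate orange top',m.sum(),r.mean(0).round(1) if len(r) else '','ray',q.mean(0).round(1) if len(q) else '')
E
python3 - <<'E'
from pl import *
for n in('scene','side'):
    pl(np.load(f'pics/{n}2.npy',allow_pickle=True).item(),n);d=grab(n);pl(d,n);np.save(f'pics/{n}3.npy',d,allow_pickle=True)
    print(packtop(d,(581,257),107.5))
save(d,'side3c.png',(250,110,370,200),6)
st=sensors.read_state();print(st['force'],st['torque'])
E
```

```text
scene plate orange top 32 [-77.5   1.8] ray [-79.3   2.1]
scene plate orange top 35 [-68.3   0.4] ray [-69.3   0.6]
{'blue': (52, [599.3, 268.2, 107.8], [-75.0, 2.8]), 'yellow': (4, [606.4, 243.5, 108.6], [-81.6, -22.0]), 'green': (23, [575.2, 282.1, 107.9], [-88.6, 27.1])}Traceback (most recent call last):
  File "<stdin>", line 3, in <module>
  File "pl.py", line 7, in pl
    v,u=np.nonzero(m.reshape(420,560));q=rf(pix_plane(d,u,v,94.))
                                            ~~~~~~~~~^^^^^^^^^^^
  File "h.py", line 16, in pix_plane
    r=rays(d,u,v); o=toworld(d,np.zeros((1,3))); w=toworld(d,r)-o
  File "h.py", line 8, in rays
    p=cv2.undistortPoints(np.stack([np.ravel(u),np.ravel(v)],1).astype(float).reshape(-1,1,2),K,np.array([d['k1'],0,0,0,0.]))[:,0]
      ~~~~~~~~~~~~~~~~~~~^^^^^^^^^^^^^^^^^^^^^^^^^^^^^^^^^^^^^^^^^^^^^^^^^^^^^^^^^^^^^^^^^^^^^^^^^^^^^^^^^^^^^^^^^^^^^^^^^^^^
cv2.error: OpenCV(4.12.0) /io/opencv/modules/calib3d/src/undistort.dispatch.cpp:347: error: (-215:Assertion failed) CV_IS_MAT(_src) && CV_IS_MAT(_dst) && (_src->rows == 1 || _src->cols == 1) && (_dst->rows == 1 || _dst->cols == 1) && _src->cols + _src->rows - 1 == _dst->rows + _dst->cols - 1 && (CV_MAT_TYPE(_src->type) == CV_32FC2 || CV_MAT_TYPE(_src->type) == CV_64FC2) && (CV_MAT_TYPE(_dst->type) == CV_32FC2 || CV_MAT_TYPE(_dst->type) == CV_64FC2) in function 'cvUndistortPointsInternal'
```

Emit:
send_rows([
  [50,[-0.014,-0.008,0],[0,0,0]],
  [50,[0,0,0],[0,0,0]],
  [50,[0,0,0],[0,0,0]],
  [50,[0,0,0],[0,0,0]],
  [50,[0,0,0],[0,0,0]],
  [50,[0,0,0],[0,0,0]],
])

```text
clock: 18.8
eef_pos: [580.8, 256.9, 72.8]
tool_rot: [-3.141, -0.004, -2.604]
force: [-5.7, -4.4, 2.0]
width: 59.6
gripper_force: 65.7
```

Emit:
send_rows([
  [50,[-0.11,-0.065,0],[0,0,0]],
  [50,[-0.215,-0.128,0],[0,0,0]],
  [50,[-0.215,-0.128,0],[0,0,0]],
  [50,[-0.215,-0.128,0],[0,0,0]],
  [50,[-0.1,-0.06,0],[0,0,0]],
  [50,[0,0,-0.06],[0,0,0]],
  [50,[0,0,-0.04],[0,0,0]],
  [50,[0,0,0],[0,0,0]],
])

```text
clock: 19.8
eef_pos: [531.2, 227.6, 66.8]
tool_rot: [3.141, 0.0, -2.604]
force: [-0.2, -0.5, -2.2]
width: 59.6
gripper_force: 65.4
```

Emit:
send_rows([
  [50,[0,0,-0.015],[0,0,0]],
  [50,[0,0,-0.015],[0,0,0]],
  [50,[0,0,0],[0,0,0]],
  [50,[0,0,0],[0,0,0]],
])

```text
clock: 20.3
eef_pos: [531.1, 227.6, 65.7]
tool_rot: [3.142, 0.001, -2.604]
force: [-0.5, -1.0, 2.8]
width: 59.2
gripper_force: 65.8
```

Emit:
send_rows([
  [85,[0,0,0],[0,0,0]],
  [85,[0,0,0],[0,0,0]],
  [85,[0,0,0],[0,0,0]],
  [85,[0,0,0.15],[0,0,0]],
  [85,[0,0,0.4],[0,0,0]],
  [85,[0.035,0.02,0.45],[0,0,0]],
  [85,[0,0,0.1],[0,0,-1]],
  [85,[0,0,0],[0,0,-1]],
])

```text
clock: 21.3
eef_pos: [533.5, 228.9, 132.7]
tool_rot: [3.141, 0.002, -2.781]
force: [0.6, 1.0, -0.8]
width: 85.1
gripper_force: 0.0
```

Emit:
send_rows([
  [85,[0,0,0],[0,0,-1]],
  [85,[0,0,0],[0,0,-1]],
  [85,[0,0,0],[0,0,-1]],
  [85,[0,0,0],[0,0,-1]],
  [85,[0,0,0],[0,0,-1]],
  [85,[0,0,0],[0,0,-1]],
  [85,[0,0,0],[0,0,-1]],
  [85,[0,0,0],[0,0,-1]],
])

```text
clock: 22.3
eef_pos: [533.0, 228.8, 132.0]
tool_rot: [3.141, 0.0, 2.804]
force: [1.1, 0.6, 0.0]
width: 84.9
gripper_force: 0.0
```

Emit:
send_rows([
  [85,[0,0,0],[0,0,-1]],
  [85,[0,0,0],[0,0,-1]],
  [85,[0,0,0],[0,0,-1]],
  [85,[0,0,0],[0,0,-1]],
  [85,[0,0,0],[0,0,-1]],
  [85,[0,0,0],[0,0,-1]],
  [85,[0,0,0],[0,0,-1]],
  [85,[0,0,0],[0,0,-1]],
])

```text
clock: 23.3
eef_pos: [532.9, 228.9, 132.0]
tool_rot: [3.141, -0.001, 2.106]
force: [-0.0, -0.4, -0.0]
width: 84.9
gripper_force: 0.0
```

```bash
python3 - <<'E'
from loc import *
st=sensors.read_state();print(st['clock'],rf(st['eef_pos']).round(1),st['eef_pos'].round(1),st['tool_rot'].round(3))
for n in('wrist','scene','side'):
    d=grab(n);print(n,packtop(d,st['eef_pos'],100))
    P=pix_depth(d,U,V);m=(d['depth'].ravel()>0)&(abs(P[:,2]-100)<5)&(np.hypot(P[:,0]-st['eef_pos'][0],P[:,1]-st['eef_pos'][1])<45)
    r=cv2.minAreaRect(P[m][:,:2].astype(np.float32));print(m.sum(),np.round(r[0],1),np.round(r[1],1),r[2],rf(r[0]).round(1))
E
```

```text
23.3 [[-152.2    3. ]] [532.9 228.9 132. ] [ 3.141e+00 -1.000e-03  2.106e+00]
wrist {'red': (1227, [517.2, 219.8, 100.5], [-170.3, 3.3]), 'blue': (1208, [548.2, 238.1, 100.4], [-134.3, 3.1]), 'yellow': (476, [541.9, 204.8, 100.5], [-156.8, -22.3]), 'green': (843, [519.8, 249.4, 100.5], [-153.0, 27.4])}
10316 [533.  228.5] [46.2 60.6] 30.859140396118164 [[-152.3    2.7]]
scene {'red': (18, [523.2, 208.4, 99.6], [-171.0, -9.6]), 'blue': (18, [552.6, 230.2, 100.0], [-134.6, -5.9]), 'yellow': (18, [548.2, 207.7, 100.7], [-149.9, -22.9]), 'green': (21, [524.3, 251.8, 100.9], [-147.9, 27.1])}
291 [535.  227.9] [48.  60.4] 31.663753509521484 [[-150.9    1.2]]
side {'red': (10, [516.4, 222.2, 98.3], [-169.8, 5.7]), 'yellow': (6, [545.2, 206.8, 98.4], [-152.9, -22.2])}
105 [530.2 224.2] [49.  62.2] 28.454708099365234 [[-156.9    0.4]]
```

Emit:
send_rows([
  [85,[0,0,-0.35],[0,0,0]],
  [85,[0,0,-0.4],[0,0,0]],
  [85,[0,0,-0.3],[0,0,0]],
  [85,[0,0,-0.06],[0,0,0]],
  [85,[0,0,0],[0,0,0]],
  [40,[0,0,0],[0,0,0]],
  [40,[0,0,0],[0,0,0]],
  [40,[0,0,0],[0,0,0]],
])

```text
clock: 24.45
eef_pos: [533.3, 228.6, 65.5]
tool_rot: [3.141, 0.0, 2.109]
force: [-0.8, -0.3, 3.9]
width: 45.3
gripper_force: 60.4
```

Emit:
send_rows([
  [35,[0,0,0],[0,0,0]],
  [35,[0,0,0],[0,0,0]],
  [35,[0,0,0.1],[0,0,0]],
  [35,[0,0,0.04],[0,0,1]],
  [35,[0,0,0],[0,0,1]],
  [35,[0,0,0],[0,0,1]],
  [35,[0,0,0],[0,0,1]],
  [35,[0,0,0],[0,0,1]],
])

```text
clock: 25.45
eef_pos: [532.7, 228.2, 72.9]
tool_rot: [-3.141, -0.0, 2.548]
force: [0.7, 0.4, -2.4]
width: 45.2
gripper_force: 59.6
```

Emit:
send_rows([
  [35,[0,0,0],[0,0,1]],
  [35,[0,0,0],[0,0,1]],
  [35,[0,0,0],[0,0,1]],
  [35,[0,0,0],[0,0,1]],
  [35,[0,0,0],[0,0,1]],
  [35,[0,0,0],[0,0,1]],
  [35,[0,0,0],[0,0,1]],
  [35,[0,0,0],[0,0,1]],
])

```text
clock: 26.45
eef_pos: [532.8, 228.1, 72.9]
tool_rot: [-3.141, -0.001, -3.038]
force: [-0.8, 0.9, -2.4]
width: 45.3
gripper_force: 59.7
```

Emit:
send_rows([
  [35,[0,0,0],[0,0,1]],
  [35,[0,0,0],[0,0,1]],
  [35,[0.1,0.06,0],[0,0,1]],
  [35,[0.143,0.085,0],[0,0,1]],
  [35,[0.143,0.085,0],[0,0,1]],
  [35,[0.05,0.03,0],[0,0,0]],
  [35,[0,0,0],[0,0,0]],
  [35,[0,0,0],[0,0,0]],
])

```text
clock: 27.45
eef_pos: [558.7, 243.8, 73.0]
tool_rot: [-3.141, -0.001, -2.604]
force: [-0.6, 0.3, -3.2]
width: 45.6
gripper_force: 59.8
```

```bash
python3 chk.py
```

```text
27.45 [[-122.4    2.6]] [558.7 243.8  73. ] [-3.141e+00 -1.000e-03 -2.604e+00] [-0.6  0.3 -3.2]
{'red': (2079, [562.3, 225.1, 108.0], [-128.9, -15.2]), 'blue': (2034, [544.2, 255.6, 107.8], [-128.8, 20.3]), 'green': (2303, [537.1, 230.8, 107.9], [-147.6, 2.5])}
```

Emit:
send_rows([
  [35,[0.057,0.034,0],[0,0,0]],
  [35,[0.057,0.034,0],[0,0,0]],
  [35,[0.043,0.026,0],[0,0,0]],
  [35,[0.029,0.017,0],[0,0,0]],
  [35,[0.029,0.017,0],[0,0,0]],
  [35,[0,0,0],[0,0,0]],
  [35,[0,0,0],[0,0,0]],
])

```text
clock: 28.38
eef_pos: [571.6, 251.5, 73.0]
tool_rot: [-3.142, -0.001, -2.604]
force: [-3.1, -1.8, -0.3]
width: 45.1
gripper_force: 59.9
```

Emit:
send_rows([
  [35,[0.029,0.017,0],[0,0,0]],
  [35,[0.029,0.017,0],[0,0,0]],
  [35,[0.021,0.013,0],[0,0,0]],
  [35,[0,0,0],[0,0,0]],
  [35,[0,0,0],[0,0,0]],
  [35,[0,0,0],[0,0,0]],
])

```text
clock: 29.12
eef_pos: [576.0, 254.1, 73.0]
tool_rot: [-3.141, -0.002, -2.604]
force: [-5.7, -2.8, 1.4]
width: 45.0
gripper_force: 60.0
```

```bash
python3 - <<'E'
from pl import *
print(sensors.read_state()['force']);d=grab('scene');pl(d,'scene')
E
```

```text
[-5.65587219 -2.76042935  1.43863504]
scene plate orange top 35 [-69.    2.2] ray [-70.7   2.5]
```

Emit:
send_rows([
  [35,[0,0,0],[0,0,0]],
  [35,[0,0,0],[0,0,0]],
  [35,[0,0,0],[0,0,0]],
  [35,[0,0,0],[0,0,0]],
  [35,[0,0,0],[0,0,0]],
  [35,[0,0,0],[0,0,0]],
  [35,[0,0,0],[0,0,0]],
])

```text
clock: 30.05
eef_pos: [576.0, 254.1, 73.0]
tool_rot: [-3.141, -0.002, -2.604]
force: [-5.4, -3.2, -0.2]
width: 45.4
gripper_force: 60.0
```

Emit:
send_rows([
  [35,[-0.11,-0.065,0],[0,0,0]],
  [35,[-0.215,-0.128,0],[0,0,0]],
  [35,[-0.215,-0.128,0],[0,0,0]],
  [35,[-0.2,-0.12,0],[0,0,-1]],
  [35,[0,0,0],[0,0,-1]],
  [35,[0,0,0],[0,0,-1]],
  [35,[0,0,0],[0,0,-1]],
  [35,[0,0,0],[0,0,-1]],
])

```text
clock: 31.05
eef_pos: [533.8, 229.2, 73.6]
tool_rot: [3.139, 0.003, -3.043]
force: [-0.1, -0.0, -3.4]
width: 45.6
gripper_force: 59.8
```

Emit:
send_rows([
  [35,[0,0,0],[0,0,-1]],
  [35,[0,0,0],[0,0,-1]],
  [35,[0,0,0],[0,0,-1]],
  [35,[0,0,0],[0,0,-1]],
  [35,[0,0,0],[0,0,-1]],
  [35,[0,0,0],[0,0,-1]],
  [35,[0,0,0],[0,0,-1]],
  [35,[0,0,0],[0,0,-1]],
])

```text
clock: 32.05
eef_pos: [533.8, 229.3, 73.6]
tool_rot: [3.138, 0.001, 2.543]
force: [0.5, 1.1, -3.0]
width: 45.3
gripper_force: 59.8
```

Emit:
send_rows([
  [35,[0,0,0],[0,0,-1]],
  [35,[0,0,0],[0,0,-1]],
  [35,[0,0,0],[0,0,-1]],
  [35,[0,0,0],[0,0,-1]],
  [35,[0,0,0],[0,0,-1]],
  [35,[0,0,0],[0,0,-1]],
  [35,[0,0,0],[0,0,-1]],
  [35,[0,0,0],[0,0,-1]],
])

```text
clock: 33.05
eef_pos: [533.8, 229.4, 73.6]
tool_rot: [3.138, -0.002, 1.845]
force: [-0.5, -0.6, -2.2]
width: 45.4
gripper_force: 59.8
```

Emit:
send_rows([
  [35,[0,0,0],[0,0,-1]],
  [35,[0,0,0],[0,0,-1]],
  [35,[0,0,0],[0,0,-1]],
  [35,[0,0,0],[0,0,-1]],
  [35,[0,0,0],[0,0,-1]],
  [35,[0,0,0],[0,0,-1]],
  [35,[0,0,0],[0,0,-1]],
  [35,[0,0,0],[0,0,-1]],
])

```text
clock: 34.05
eef_pos: [533.7, 229.4, 73.6]
tool_rot: [3.139, -0.004, 1.148]
force: [0.5, -0.2, -2.6]
width: 45.6
gripper_force: 59.8
```

Emit:
send_rows([
  [35,[0,0,0],[0,0,-1]],
  [35,[0,0,0],[0,0,-1]],
  [35,[0,0,0],[0,0,-1]],
  [35,[0,0,0],[0,0,-1]],
  [35,[0.1,0.06,0],[0,0,-1]],
  [35,[0.1,0.06,0],[0,0,-1]],
  [35,[0.1,0.06,0],[0,0,-1]],
  [35,[0,0,0],[0,0,0]],
])

```text
clock: 35.05
eef_pos: [551.7, 240.3, 73.5]
tool_rot: [3.141, -0.004, 0.541]
force: [-0.0, 0.2, -2.5]
width: 45.9
gripper_force: 59.8
```

Emit:
send_rows([
  [35,[0.1,0.06,0],[0,0,0]],
  [35,[0.071,0.042,0],[0,0,0]],
  [35,[0.043,0.026,0],[0,0,0]],
  [35,[0.043,0.026,0],[0,0,0]],
  [35,[0.043,0.026,0],[0,0,0]],
  [35,[0,0,0],[0,0,0]],
  [35,[0,0,0],[0,0,0]],
])

```text
clock: 35.92
eef_pos: [568.3, 249.7, 73.1]
tool_rot: [3.142, 0.0, 0.538]
force: [0.2, -0.2, -2.4]
width: 45.2
gripper_force: 59.8
```

Emit:
send_rows([
  [35,[0.029,0.017,0],[0,0,0]],
  [35,[0.029,0.017,0],[0,0,0]],
  [35,[0.014,0.008,0],[0,0,0]],
  [35,[0,0,0],[0,0,0]],
  [35,[0,0,0],[0,0,0]],
])

```text
clock: 36.55
eef_pos: [572.2, 252.0, 73.0]
tool_rot: [-3.142, 0.001, 0.538]
force: [-3.5, -2.0, -0.9]
width: 45.4
gripper_force: 59.9
```

Emit:
send_rows([
  [35,[0.029,0.017,0],[0,0,0]],
  [35,[0.029,0.017,0],[0,0,0]],
  [35,[0.014,0.008,0],[0,0,0]],
  [35,[0,0,0],[0,0,0]],
  [35,[0,0,0],[0,0,0]],
  [35,[0,0,0],[0,0,0]],
])

```text
clock: 37.3
eef_pos: [576.1, 254.3, 73.0]
tool_rot: [-3.141, 0.002, 0.538]
force: [-3.9, -2.6, 0.6]
width: 45.6
gripper_force: 60.1
```

```bash
python3 - <<'E'
from pl import *
print(sensors.read_state()['force']);d=grab('scene');pl(d,'scene')
E
python3 chk.py
```

```text
[-3.94220124 -2.63865531  0.60855912]
scene plate orange top 32 [-69.3   1.3] ray [-70.6   1.5]
37.35 [[-102.1    2.8]] [576.1 254.3  73. ] [-3.141e+00  2.000e-03  5.380e-01] [-5.9 -2.7  0.9]
{'red': (2063, [572.8, 272.6, 108.0], [-95.6, 20.2]), 'blue': (2023, [590.9, 242.1, 108.0], [-95.6, -15.3]), 'green': (2283, [597.9, 267.0, 107.9], [-76.9, 2.5])}
```

Emit:
send_rows([
  [35,[0,0,0],[0,0,0]],
  [35,[0,0,0],[0,0,0]],
  [35,[0,0,0],[0,0,0]],
  [35,[0,0,0],[0,0,0]],
  [35,[0,0,0],[0,0,0]],
  [35,[0,0,0],[0,0,0]],
  [35,[0,0,0],[0,0,0]],
])

```text
clock: 38.28
eef_pos: [576.2, 254.3, 73.0]
tool_rot: [-3.141, 0.002, 0.538]
force: [-7.0, -3.3, 1.8]
width: 45.7
gripper_force: 60.1
```

Emit:
send_rows([
  [35,[-0.11,-0.065,0],[0,0,0]],
  [35,[-0.215,-0.128,0],[0,0,0]],
  [35,[-0.215,-0.128,0.2],[0,0,0]],
  [35,[-0.1,-0.2,0.3],[0,0,0]],
  [35,[0,-0.4,0.1],[0,0,0]],
  [35,[0,-0.5,0],[0,0,0]],
  [35,[0,-0.5,0],[0,0,0]],
  [35,[0,-0.5,0],[0,0,0]],
])

```text
clock: 39.28
eef_pos: [540.7, 109.3, 109.7]
tool_rot: [3.14, -0.005, 0.538]
force: [0.4, -1.1, -2.9]
width: 45.5
gripper_force: 59.8
```

Emit:
send_rows([
  [35,[0,-0.5,0],[0,0,0]],
  [35,[0,-0.5,0],[0,0,0]],
  [35,[0,-0.5,0],[0,0,0]],
  [35,[0,-0.5,0],[0,0,0]],
  [35,[0,-0.5,0],[0,0,0]],
  [35,[0,-0.5,0],[0,0,0]],
  [35,[0,-0.5,0],[0,0,0]],
  [35,[0,-0.5,0],[0,0,0]],
])

```text
clock: 40.28
eef_pos: [540.8, -131.7, 109.7]
tool_rot: [3.138, -0.004, 0.538]
force: [-0.3, -0.9, -3.1]
width: 45.2
gripper_force: 59.8
```

Emit:
send_rows([
  [35,[-0.08,-0.5,0],[0,0,0]],
  [35,[-0.08,-0.5,0],[0,0,0]],
  [35,[-0.08,-0.5,0],[0,0,0]],
  [35,[-0.08,-0.5,0],[0,0,0]],
  [35,[-0.07,-0.4,0],[0,0,0]],
  [35,[-0.05,-0.25,0],[0,0,0]],
  [35,[0,0,0],[0,0,0]],
  [35,[0,0,0],[0,0,0]],
])

```text
clock: 41.28
eef_pos: [513.0, -288.0, 109.2]
tool_rot: [-3.141, -0.001, 0.539]
force: [-0.2, 0.7, -2.9]
width: 45.4
gripper_force: 59.9
```

```bash
python3 - <<'E'
from loc import *
d=grab('scene');save(d,'s5.png',(140,100,340,260),3.5);st=sensors.read_state();print(st['eef_pos'],packtop(d,st['eef_pos'],144))
# tray corners from the initial scene/side views: fit quadrilateral on rim plane
for n,b in(('scene',(200,172,268,216)),('side',(235,250,315,302))):
    c=np.load(f'pics/{n}0.npy',allow_pickle=True).item()
    h=cv2.cvtColor(c['img'],cv2.COLOR_RGB2HSV);mk=cv2.inRange(h,(100,120,30),(125,255,255));k=np.zeros_like(mk);k[b[1]:b[3],b[0]:b[2]]=mk[b[1]:b[3],b[0]:b[2]]
    v,u=np.nonzero(k);q=cv2.convexHull(np.stack([u,v],1).astype(np.int32));q=cv2.approxPolyDP(q,5,True)[:,0]
    W=pix_plane(c,q[:,0],q[:,1],14.)[:,:2];print(n,W.round().tolist(),W.mean(0).round(1),'sides',np.linalg.norm(W-np.roll(W,-1,0),axis=1).round())
E
```

```text
[ 513.0274045  -287.82893069  109.15304822] {'red': (12, [514.1, -266.1, 145.3], [-421.8, -412.5]), 'blue': (23, [523.5, -304.8, 144.1], [-433.5, -450.6]), 'green': (8, [534.9, -274.6, 144.8], [-408.3, -430.4])}
scene [[430.0, -277.0], [561.0, -216.0], [604.0, -324.0], [478.0, -387.0]] [ 518.3 -301. ] sides [145. 117. 141. 120.]
side [[593.0, -350.0], [471.0, -395.0], [431.0, -277.0], [552.0, -231.0]] [ 511.7 -313.1] sides [130. 125. 130. 126.]
```

View pics/s5.png

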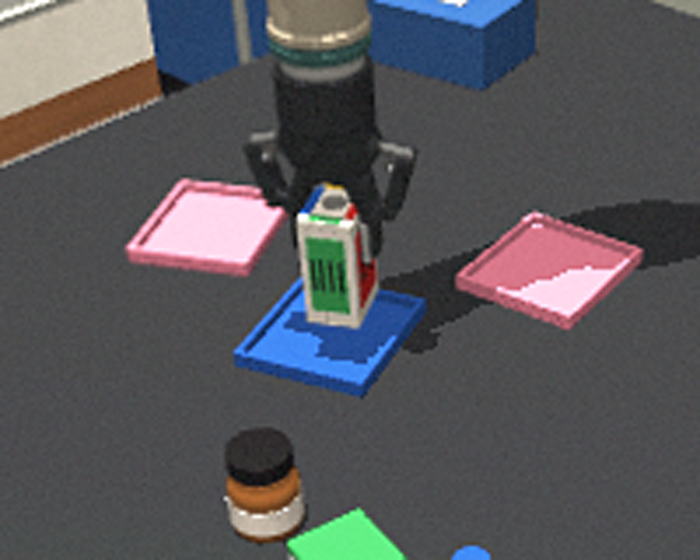

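The crop shows the pack held above the blue tray, about 20 mm short of its centre.

Emit:
send_rows([
  [35,[0,-0.2,0],[0,0,0]],
  [35,[0,-0.15,-0.1],[0,0,0]],
  [35,[0,0,-0.2],[0,0,0]],
  [35,[0,0,-0.2],[0,0,0]],
  [35,[0,0,-0.08],[0,0,0]],
  [35,[0,0,0],[0,0,0]],
  [35,[0,0,0],[0,0,0]],
])

```text
clock: 42.2
eef_pos: [512.5, -310.4, 74.5]
tool_rot: [3.141, -0.0, 0.538]
force: [-0.1, 1.0, -2.7]
width: 45.3
gripper_force: 59.9
```

Emit:
send_rows([
  [35,[0,0,-0.015],[0,0,0]],
  [35,[0,0,-0.015],[0,0,0]],
  [35,[0,0,0],[0,0,0]],
  [35,[0,0,0],[0,0,0]],
])

```text
clock: 42.7
eef_pos: [512.2, -310.5, 72.6]
tool_rot: [3.142, -0.0, 0.538]
force: [0.3, -0.1, -2.6]
width: 45.2
gripper_force: 59.9
```

Emit:
send_rows([
  [35,[0,0,-0.015],[0,0,0]],
  [35,[0,0,-0.015],[0,0,0]],
  [35,[0,0,0],[0,0,0]],
  [35,[0,0,0],[0,0,0]],
])

```text
clock: 43.2
eef_pos: [512.2, -310.5, 70.7]
tool_rot: [-3.142, -0.0, 0.538]
force: [0.0, -0.7, -1.7]
width: 45.3
gripper_force: 60.0
```

Emit:
send_rows([
  [35,[0,0,-0.012],[0,0,0]],
  [35,[0,0,0],[0,0,0]],
  [35,[0,0,0],[0,0,0]],
])

```text
clock: 43.58
eef_pos: [512.3, -310.5, 70.5]
tool_rot: [3.141, -0.0, 0.538]
force: [-2.0, 1.2, 5.5]
width: 45.3
gripper_force: 60.6
```

Contact with the floor is clear. I'll release and rise.

Emit:
send_rows([
  [60,[0,0,0],[0,0,0]],
  [85,[0,0,0],[0,0,0]],
  [85,[0,0,0],[0,0,0]],
  [85,[0,0,0],[0,0,0]],
  [85,[0,0,0.1],[0,0,0]],
  [85,[0,0,0.3],[0,0,0]],
  [85,[0,0,0.5],[0,0,0]],
  [85,[0,0,0.5],[0,0,0]],
])

```text
clock: 44.58
eef_pos: [512.5, -310.7, 156.2]
tool_rot: [3.141, -0.001, 0.538]
force: [0.7, -0.6, 0.0]
width: 85.0
gripper_force: 0.0
```

Emit:
send_rows([
  [85,[0,0,0.5],[0,0,0]],
  [85,[0,0,0.3],[0,0,0]],
  [85,[0,0,0],[0,0,0]],
  [85,[0,0,0],[0,0,0]],
])

```text
clock: 45.08
eef_pos: [511.8, -310.4, 201.9]
tool_rot: [-3.141, 0.0, 0.538]
force: [-1.1, -0.0, 0.3]
width: 84.8
gripper_force: 0.0
```

```bash
python3 - <<'E'
from pl import *
d=grab('scene');pl(d,'scene');save(d,'s6.png',(140,100,340,260),3.5)
for n in('wrist','side'):
    w=grab(n);P=pix_depth(w,U,V);h=cv2.cvtColor(w['img'],cv2.COLOR_RGB2HSV).reshape(-1,3).astype(int)
    near=(w['depth'].ravel()>0)&(np.hypot(P[:,0]-512,P[:,1]+310)<100)
    m=near&(abs(P[:,2]-105)<6);r=cv2.minAreaRect(P[m][:,:2].astype(np.float32));print(n,np.round(r[0],1),np.round(r[1],1),r[2],np.median(P[m][:,2]))
    t=near&(P[:,2]<20)&(P[:,2]>-3)&(h[:,0]>100)&(h[:,0]<125)&(h[:,1]>120);print(' tray',cv2.minAreaRect(P[t][:,:2].astype(np.float32)))
E
```

```text
scene plate orange top 34 [-77.8   1.4] ray [-79.3   1.6]
wrist [ 512.5 -310.3] [60.1 46.1] 30.833812713623047 105.25539347990848
 tray ((509.4095153808594, -309.2989807128906), (137.27491760253906, 125.95980834960938), 21.92938995361328)
side [ 511.3 -313. ] [61.1 49.2] 32.54845428466797 103.60765951166117
 tray ((514.0191040039062, -298.3725891113281), (144.3170928955078, 141.66676330566406), 21.99802017211914)
```

View pics/s6.png

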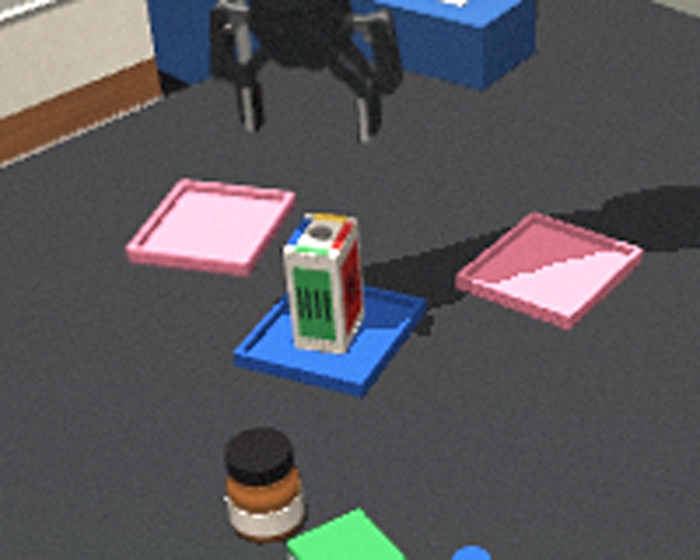

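The pack stands upright in the middle of the blue tray. The gripper is clear of it and the plate has sprung back.

```bash
python3 -c "
from cell import ctrl
print(ctrl.finish_job())"
```

```text
the job is handed in; nothing more can be done
None
```

The pack's red, blue, yellow and green sides were each pressed and held against the reader plate (by my force and camera readings, about 8–10 mm in). The pack was then set down and released upright in the blue tray, and the job was handed in at about 45 s; the hand-in call returned no verdict.

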